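# Stir the bead lot in the bowl and hang the rod back

### The job

Mix the lot of ceramic beads before a sample is drawn: take the ball-footed stirring rod (not the brush) off the rack and, with its foot down among the beads near the bottom of the steel bowl, stir gently round in wide circles, at least three full turns. Keep every bead in the bowl, do not lean hard on the bowl, then hang the rod back in its free slot on the rack, collar resting flat on the plate, and leave the brush and the other things on the bench as they are.

Things in the scene. Friction and masses are not known exactly. Their poses are not given: they have to be found in the camera images.
- rod: Stirring rod, hanging upright in one of the rack's two slots; 215 mm long, 150 g. Origin at the very bottom of its foot, z up along the rod. From below: black ball foot 24 mm across, steel shaft 10 mm thick up to 140 mm, steel collar disc 34 mm across from 140 to 145 mm, plain straight round wooden handle 20 mm thick from 145 to 215 mm.
- rod_collar (a point): Centre of the underside of the rod's collar, 140 mm above the foot's bottom; this face rests on the rack's plate.
- rod_grip (a point): Point on the rod's axis in the middle of the wooden handle, 185 mm above the foot's bottom: where to grip, from above.
- brush: Long round brush hanging in the rack's other slot, same collar as the rod, but a thinner handle (14 mm) with a wooden ball 28 mm across at its top, 215 mm up, and grey-and-black bristles 37 mm thick over the lowest 75 mm. Origin at its bottom, z up. Leave it alone.
- rack: Fixed tool rack: foot plate 130 x 250 x 12 mm, a post at each end, level aluminium plate 8 mm thick, its top 160 mm above the bench. Origin at bench height. Two slots 20 mm wide, 110 mm apart in y, run along x from the open front edge at x = -35 mm (towards the robot) to a closed end at +16 mm. Which slot holds the rod changes. Lift the rod a little, then draw it out to -x.
- slot_a (a point): Hanging place of the slot at y = -55 mm of the rack: on the plate's top surface, in the slot's middle line; axes as the rack's.
- slot_b (a point): Hanging place of the slot at y = +55 mm of the rack: on the plate's top surface, in the slot's middle line; axes as the rack's.
- bowl: Round steel mixing bowl on a black base plate 120 x 120 x 10 mm, fixed to the bench. Rim 160 mm across, 75 mm above the bench; origin at bench height under its centre.
- bowl_floor (a point): Centre of the bowl's inner floor, 15 mm above the bench. The floor is flat to about 42 mm from the centre; then the 4 mm wall slopes up at 45 degrees to 68 mm from the centre at 26 mm above the floor, then steeply to the rim, 76 mm from the centre inside, 60 mm above the floor.
- bead0: One of seven like white ceramic beads, short cylinders 20 mm across and 17 mm high, 14 g, lying in a loose ring on the bowl's floor about 29 mm from its centre (the centre is free). Origin at the middle of one end face.
- bead1: One of seven like white ceramic beads, short cylinders 20 mm across and 17 mm high, 14 g, lying in a loose ring on the bowl's floor about 29 mm from its centre (the centre is free). Origin at the middle of one end face.
- bead2: One of seven like white ceramic beads, short cylinders 20 mm across and 17 mm high, 14 g, lying in a loose ring on the bowl's floor about 29 mm from its centre (the centre is free). Origin at the middle of one end face.
- bead3: One of seven like white ceramic beads, short cylinders 20 mm across and 17 mm high, 14 g, lying in a loose ring on the bowl's floor about 29 mm from its centre (the centre is free). Origin at the middle of one end face.
- bead4: One of seven like white ceramic beads, short cylinders 20 mm across and 17 mm high, 14 g, lying in a loose ring on the bowl's floor about 29 mm from its centre (the centre is free). Origin at the middle of one end face.
- bead5: One of seven like white ceramic beads, short cylinders 20 mm across and 17 mm high, 14 g, lying in a loose ring on the bowl's floor about 29 mm from its centre (the centre is free). Origin at the middle of one end face.
- bead6: One of seven like white ceramic beads, short cylinders 20 mm across and 17 mm high, 14 g, lying in a loose ring on the bowl's floor about 29 mm from its centre (the centre is free). Origin at the middle of one end face.
- caliper: Steel caliper lying on the bench, 200 mm long, 12 mm high. Leave it alone.
- oil_bottle: White plastic oil bottle, 56 mm across, 160 mm high, standing behind. Leave it alone.
- jar: Clear jar with lid, 70 mm across, 85 mm high. Leave it alone.
- screwdriver: Screwdriver lying on the bench. Leave it alone.
- v_block: Dark steel V-block, 60 x 50 x 44 mm. Leave it alone.
Not all that is in view belongs to the job. What is shaped like the rod but purple is not meant. Of the things shaped like the bowl, the steel one is meant.

How it is judged (in metres and radians):
On the way, in this order (a step that is already met when the one before it is completed fails the run):
1. the rod is off the rack, its collar more than 80 mm from both slots (distance between rod_collar and slot_a above 0.08 m and distance between rod_collar and slot_b above 0.08 m), for 0.1 s.
2. stirring: the rod's foot, its bottom less than 15 mm above the bowl's floor, passes the bowl's +x side (10 mm or more out from the centre, within 13 mm of that axis) (x of rod in the frame of bowl_floor above 0.01 m and y of rod in the frame of bowl_floor between -0.013 and 0.013 m and z of rod in the frame of bowl_floor between -0.005 and 0.015 m), for 0.04 s.
3. stirring: the rod's foot, its bottom less than 15 mm above the bowl's floor, passes the bowl's -x side (10 mm or more out from the centre, within 13 mm of that axis) (x of rod in the frame of bowl_floor below -0.01 m and y of rod in the frame of bowl_floor between -0.013 and 0.013 m and z of rod in the frame of bowl_floor between -0.005 and 0.015 m), for 0.04 s.
4. stirring: the rod's foot, its bottom less than 15 mm above the bowl's floor, passes the bowl's +y side (10 mm or more out from the centre, within 13 mm of that axis) (y of rod in the frame of bowl_floor above 0.01 m and x of rod in the frame of bowl_floor between -0.013 and 0.013 m and z of rod in the frame of bowl_floor between -0.005 and 0.015 m), for 0.04 s.
5. stirring: the rod's foot, its bottom less than 15 mm above the bowl's floor, passes the bowl's -y side (10 mm or more out from the centre, within 13 mm of that axis) (y of rod in the frame of bowl_floor below -0.01 m and x of rod in the frame of bowl_floor between -0.013 and 0.013 m and z of rod in the frame of bowl_floor between -0.005 and 0.015 m), for 0.04 s.
6. stirring: the foot, as low, passes the bowl's +x side again, beads all round being shifted: of any two neighbours at the start, one or both are over 7 mm from their start (all of step 2 and distance of any of bead0, bead1 from where it was at the start of the episode above 0.007 m and distance of any of bead1, bead2 from where it was at the start of the episode above 0.007 m and distance of any of bead2, bead3 from where it was at the start of the episode above 0.007 m and distance of any of bead3, bead4 from where it was at the start of the episode above 0.007 m and distance of any of bead4, bead5 from where it was at the start of the episode above 0.007 m and distance of any of bead5, bead6 from where it was at the start of the episode above 0.007 m and distance of any of bead6, bead0 from where it was at the start of the episode above 0.007 m), for 0.04 s.
At the end, for the whole second after the job is handed in: The rod hangs released and still in a slot of the rack: collar's centre within 22 mm of the slot's hanging place seen from above and its underside within 4 mm of the plate's top, rod upright within 0.12 rad; all seven beads are in the bowl (within 75 mm of its centre, below its rim) (((horizontal distance between rod_collar and slot_a below 0.022 m and z of rod_collar in the frame of slot_a between -0.004 and 0.004 m) or (horizontal distance between rod_collar and slot_b below 0.022 m and z of rod_collar in the frame of slot_b between -0.004 and 0.004 m)) and angle between rod's own z axis and vertical below 0.12 rad and linear speed of rod below 0.06 m/s and horizontal distance between each of bead0, bead1, bead2, bead3, bead4, bead5, bead6 and bowl_floor below 0.075 m and height (world z) of each of bead0, bead1, bead2, bead3, bead4, bead5, bead6 below 0.075 m); the robot touches nothing.
It fails at once if a bead leaves the bowl (horizontal distance between any of bead0, bead1, bead2, bead3, bead4, bead5, bead6 and bowl_floor above 0.085 m).
It fails at once if the rod presses on the bowl with more than 35 N (contact force between rod and bowl above 35 N).
It fails at once if the brush is moved by more than 25 mm or tilted by more than 0.35 rad (distance of brush from where it was at the start of the episode above 0.025 m or angle between brush's own z axis and vertical above 0.35 rad).
It fails at once if another thing on the bench is moved by more than 25 mm (distance of any of caliper, oil_bottle, jar, screwdriver, v_block from where it was at the start of the episode above 0.025 m).
It also fails if it takes over 70 s, if anything falls off the work surface, if the arm or the gripper's body presses on something with over 40 N, if the wrist force passes 120 N, or if a joint passes its speed limit or range.

### The arm

A 7-joint arm with a two-finger parallel gripper is mounted at the origin on the work surface. World frame = base frame: x ahead of the robot, y to its left, z up, the work surface at z = 0. Lengths are in m, angles in degrees, forces in N, time in s.
With the tool pointing down it reaches from about 0.4 to 0.875 m from the base axis. Payload 19.3 kg.
Tool frame: the origin (TCP) lies on the centre line of the jaws, within the pads' length; the fingertips stand 17 mm ahead of it and the grasp point (between the pads) lies 2 mm behind it; z points along the fingers, y is the line along which they close (so a half turn about z gives the same grasp; the last joint's range is limited). The gripper opens to 85 mm and grips with 20 to 120 N. Pads are 22 mm wide; open, the fingers measure 114 mm over their backs; the gripper's body (76 mm by 85 mm) begins 54 mm behind the grasp point. The pads swing forward as they close: fully open they stand 13 mm farther back than shut.
Start: joints at [-71.631, 29.874, -2.08, 91.645, 1.215, 58.505, -6.463], TCP at [0.238, 0.578, 0.248] pointing down, gripper open.
Joint ranges: [-166.77, 166.77], [-17.47, 122.26], [-85.68, 81.53], [9.62, 139.38], [-72.42, 252.41], [9.2, 110.78], [-144.41, 144.41]. Speed limits (degrees/s): [108.29, 108.29, 136.94, 136.94, 172.46, 172.46, 172.46].

### API

Orientations are given as a 3x3 rotation matrix whose columns are the frame's x, y, z axes.
In Python, from plant import env gives the robot as it stands. The module is installed in compiled form; this text tells all that it offers. Calls block until the motion is done:
- env.goto(position, orientation): joint-space move of the TCP to a pose.
- env.movel(position, attitude=None, feed=0.15): straight line of the TCP; attitude=None keeps the orientation; feed is the mean speed in m/s.
- env.goto_joints(angles): joint-space move.
- env.set_gripper(opening, newtons=None): finger opening in m; newtons is the grip in N (None keeps the last); returns when the fingers have stopped.
- env.wait(seconds).
- env.ik(position, orientation): joint angles nearest the present ones, or None.
- env.state(): the state.
- env.grab_frame(name): name is "scene" or "top"; returns a dict with "frame" (480x640x3 uint8, red, green, blue), "fov_y" (degrees; the focal length in pixels is half the picture's height over the tangent of half this angle, whatever the lens; pixels are square), "cx", "cy" (the principal point, pixels), "view" (4x4, takes a point from world to camera coordinates). Camera axes: x right, y up, looking along -z (the intrinsics and any distortion apply to the point x, -y, -z); pixel columns grow to the right and rows downward; lengths in m; the calibration is good to about 2 mm. A picture is of the moment at which its call begins. There is no depth.
A pose or a line that the arm cannot do raises env.MotionError and nothing moves.
- env.close_job(): hands the job in; it is judged then, once.
The state is a dict: "t": time; "qpos": joint angles; "joint_vel": joint speeds; "effort": joint torques, N m; "tcp_pos": TCP position; "ee_rot": TCP orientation; "contact_force": force on the tool from outside, world axes, zero at the start; "moment": the same for the moment, N m; "gripper_width": finger opening in m; "grasp_force": force on a finger pad.
Only numpy, scipy, OpenCV 4.12 (cv2) and the standard library are available. Lean on these libraries where they do the work, as an engineer would, in place of code of your own. Each camera call takes 0.05 s, during which the arm holds its last target. There are 200 camera calls.

## Working session

There is one attempt and no reset: what is moved stays moved. The work goes in short steps, each a Python script; the robot and the scene stay as the last script left them, time stands still between calls to the robot, and variables do not carry over. Pictures are saved under pics/ and viewed, at most 10 in all, crops included, and the job is handed in when it is done.

```bash
mkdir -p pics; python3 - <<'E'
from plant import env
import cv2,numpy as np,pickle
for n in("scene","top"):
    f=env.grab_frame(n); pickle.dump(f,open(n+".pkl","wb"))
    cv2.imwrite(f"pics/{n}0.png",f["frame"][:,:,::-1]); print(n,f["fov_y"],f["cx"],f["cy"],np.round(f["view"],4).tolist(),[k for k in f])
s=env.state();print(s)
E
```

```text
scene 43.02329203355694 307.8932709965453 244.58229117745333 [[-0.0437, 0.999, -0.0065, 0.0644], [-0.5348, -0.0179, 0.8448, 0.1315], [0.8438, 0.0404, 0.5351, -1.9652], [0.0, 0.0, 0.0, 1.0]] ['frame', 'fov_y', 'cx', 'cy', 'view']
top 45.65065744207263 311.34241971038085 233.91231993019457 [[-0.008, -1.0, 0.0027, -0.0207], [0.9878, -0.0075, 0.1554, -0.526], [-0.1554, 0.0039, 0.9878, -1.2733], [0.0, 0.0, 0.0, 1.0]] ['frame', 'fov_y', 'cx', 'cy', 'view']
{'t': 0.1, 'qpos': array([-71.63121112,  29.90610446,  -2.08035763,  91.66907731,
         1.21383095,  58.50437746,  -6.46239675]), 'joint_vel': array([ 0.01914491, -0.1748827 , -0.00075182, -0.07591842, -0.03857153,
        0.04567723, -0.00165669]), 'effort': array([ 5.17329972e-04, -9.28489423e+01,  1.98236614e+00, -3.70535588e+01,
        1.79502962e-02,  5.48997195e-03,  3.84052316e-05]), 'tcp_pos': array([0.23800922, 0.5776119 , 0.24778851]), 'ee_rot': array([[-9.24596655e-01,  3.80947403e-01, -3.20652778e-04],
       [ 3.80947532e-01,  9.24596167e-01, -9.51596726e-04],
       [-6.60339715e-05, -1.00199503e-03, -9.99999496e-01]]), 'contact_force': array([-0.0197038 , -0.14917399, -0.05119884]), 'moment': array([ 0.00442222, -0.0509484 ,  0.00124907]), 'grasp_force': 0.0, 'gripper_width': 0.08564448502065164}
```

View pics/scene0.png

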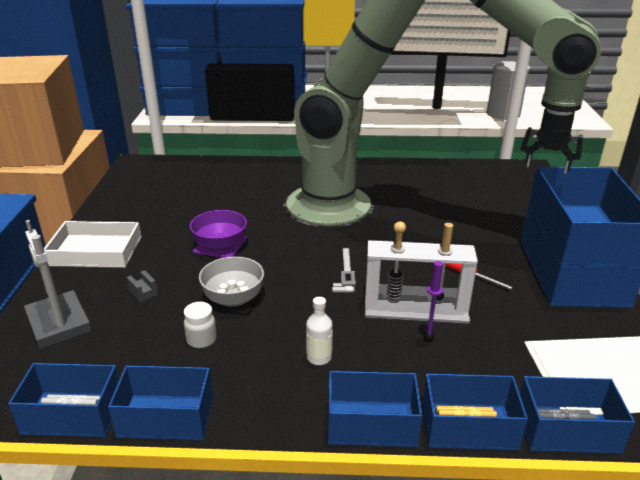

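View pics/top0.png

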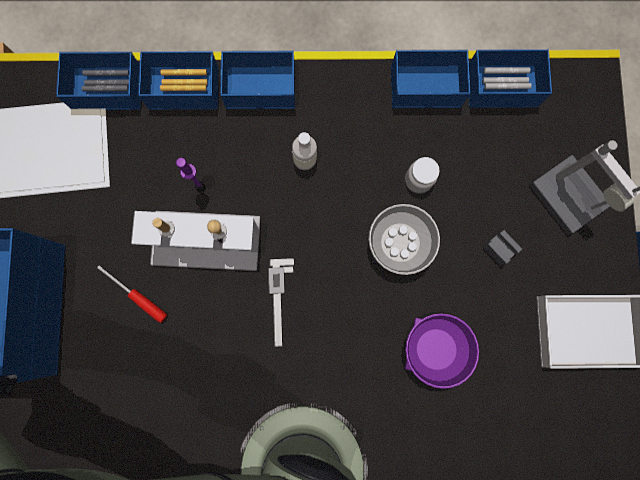

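The scene view looks from the far side and the top view from above. Candidates:
- **Plain-handled tool:** scene (447,238), top (160,224). It has a straight wooden handle and no bristles, so it fits the rod.
- **Ball-topped tool:** scene (399,229), top (214,227). It has bristles, so it is the brush.
- **Purple rod:** scene (436,290), top (186,170). This is a decoy.
- **Bowls:** the steel one is at top (404,240), scene (232,283). The purple one is a decoy.

I'll confirm this in an enlarged crop.

```bash
python3 - <<'E'
import cv2,numpy as np
s=cv2.imread("pics/scene0.png");t=cv2.imread("pics/top0.png")
a=cv2.resize(s[210:350,355:489],None,fx=4,fy=4,interpolation=cv2.INTER_CUBIC)  # 536x560
cv2.imwrite("pics/c_scene.png",a)
b=cv2.resize(t[195:285,120:270],None,fx=5,fy=5,interpolation=cv2.INTER_CUBIC)
cv2.imwrite("pics/c_top.png",b)
c=np.hstack([cv2.resize(t[195:285,360:450],None,fx=4.4,fy=4.4),cv2.resize(s[240:330,187:277],None,fx=4.4,fy=4.4)])
cv2.imwrite("pics/c_bowl.png",c);print(c.shape)
E
```

```text
(396, 792, 3)
```

View pics/c_scene.png

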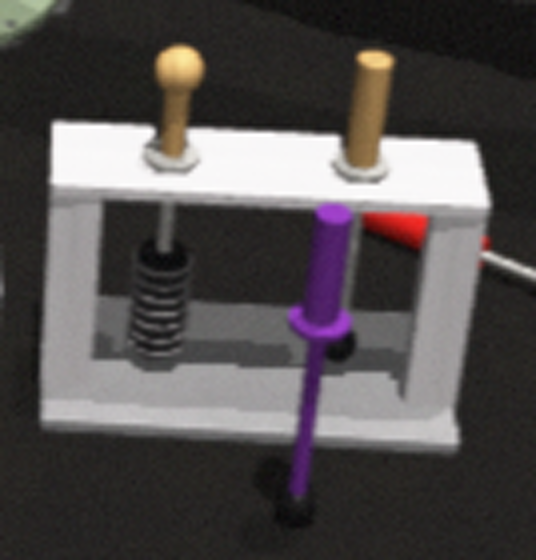

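View pics/c_top.png

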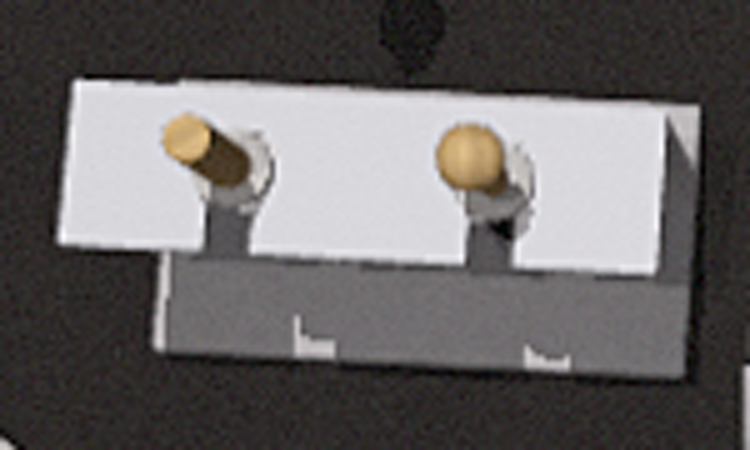

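View pics/c_bowl.png

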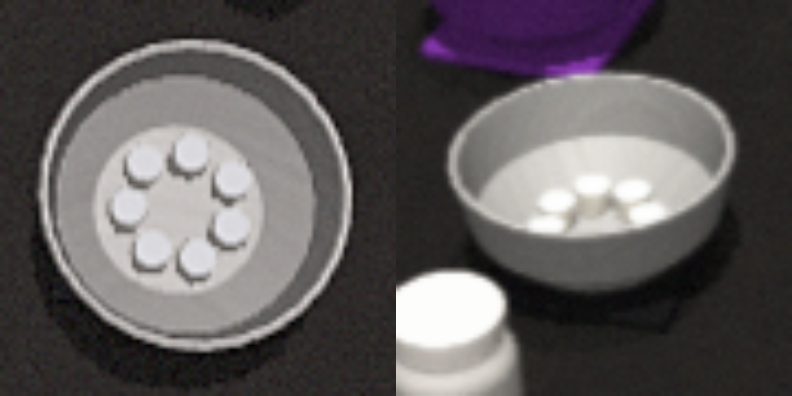

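The crops confirm it. The rod's plain handle has its top at scene crop (376,60) and top crop (188,137), with a black ball foot below. The brush shows its ball and bristles in the other slot. The steel bowl holds 7 beads in a ring. Next I'll triangulate.

```bash
cat > h.py <<'E'
import numpy as np,pickle
from scipy.optimize import least_squares
def load(n): return pickle.load(open(f"{n}.pkl","rb"))
def proj(f,P):
    P=np.atleast_2d(P); c=P@f["view"][:3,:3].T+f["view"][:3,3]
    k=240/np.tan(np.radians(f["fov_y"]/2))
    return np.c_[f["cx"]+k*c[:,0]/-c[:,2], f["cy"]-k*c[:,1]/-c[:,2]]
def tri(S,T,ps,pt):
    return least_squares(lambda p:np.r_[(proj(S,p)-ps).ravel(),(proj(T,p)-pt).ravel()],[.5,0,.1])
def onz(f,px,z): return least_squares(lambda p:(proj(f,[p[0],p[1],z])-px).ravel(),[.5,0]).x
cs=lambda u,v:np.array([355+(u+.5)/4-.5,210+(v+.5)/4-.5])
ct=lambda u,v:np.array([120+(u+.5)/5-.5,195+(v+.5)/5-.5])
E
python3 - <<'E'
from h import *
np.set_printoptions(precision=4,suppress=True)
S,T=load("scene"),load("top")
for n,a,b in(("rodtop",(376,60),(188,137)),("brushball",(180,70),(470,157)),("rodcollar",(361,163),(234,172)),("brushcollar",(171,154),(502,190)),("plate far-left(y+)",(487,205),(75,79)),("plate far-right",(50,187),(667,104)),("plate near +y",(474,143),(58,243)),("plate near -y",(55,122),(658,274))):
    r=tri(S,T,cs(*a),ct(*b)); print(n,r.x,"res",r.fun)
for n,p in(("slot rod mouth",[(206,252),(250,256)]),("slot brush mouth",[(466,264),(513,270)])):
    print(n,[onz(T,ct(*q),.16) for q in p])
th=np.linspace(0,2*np.pi,721)
def ext(f,c,sides):
    q=proj(f,np.c_[c[0]+.08*np.cos(th),c[1]+.08*np.sin(th),0*th+c[2]])
    d=dict(l=q[:,0].min(),r=q[:,0].max(),t=q[:,1].min(),b=q[:,1].max()); return np.array([d[s] for s in sides])
g=lambda u:(np.array(u)+.5)/4.4-.5
mt=np.r_[360+g([39,352]),195+g([38,352])]; ms=np.r_[187+g([448-396,737-396]),240+g([72])]
r=least_squares(lambda c:np.r_[ext(T,c,"lrtb")-mt,ext(S,c,"lrt")-ms],[.5,-.2,.07],diff_step=1e-4)
print("bowl",r.x,r.fun)
for p in[(146,163),(190,152),(234,180),(231,227),(196,257),(152,250),(128,207)]:
    q=np.array([360,195])+g(p); w=onz(T,q,.032); print("bead",w,w-r.x[:2])
print("centre of floor disc",onz(T,np.array([360,195])+g((179,209)),.015))
E
```

```text
rodtop [0.5215 0.2799 0.2341] res [-0.5073  0.0973 -0.4398 -0.039 ]
brushball [0.5148 0.1707 0.2215] res [-0.3141  0.0369 -0.2714 -0.0115]
rodcollar [0.5194 0.2796 0.1628] res [-0.5572  0.0998 -0.4988 -0.0402]
brushcollar [0.5112 0.1685 0.1613] res [-0.9805  0.1074 -0.869  -0.0325]
plate far-left(y+) [0.5596 0.3468 0.1619] res [ 0.0511 -0.0114  0.0473  0.0051]
plate far-right [0.5473 0.0981 0.1605] res [-0.0121  0.0008 -0.011  -0.0001]
plate near +y [0.4903 0.352  0.1599] res [-0.1188  0.0265 -0.1046 -0.0113]
plate near -y [0.4754 0.1024 0.1601] res [-0.6226  0.0426 -0.5368 -0.0063]
slot rod mouth [array([0.4861, 0.2899]), array([0.4842, 0.2715])]
slot brush mouth [array([0.4802, 0.1814]), array([0.4775, 0.1617])]
bowl [ 0.5081 -0.2317  0.076 ] [-0.3907 -0.1432  0.3848 -0.3596 -0.0186 -0.5713 -0.1305]
bead [ 0.5311 -0.2141] [0.023  0.0176]
bead [ 0.5368 -0.2376] [ 0.0287 -0.0058]
bead [ 0.5217 -0.2603] [ 0.0136 -0.0286]
bead [ 0.4967 -0.2578] [-0.0114 -0.0261]
bead [ 0.4809 -0.2389] [-0.0272 -0.0072]
bead [ 0.4848 -0.2159] [-0.0233  0.0158]
bead [ 0.5077 -0.204 ] [-0.0004  0.0278]
centre of floor disc [ 0.5088 -0.2335]
```

```bash
cat >> h.py <<'E'
a=np.radians(-3.2); RX=np.array([np.cos(a),np.sin(a),0]); RY=np.array([-np.sin(a),np.cos(a),0])
R=np.c_[-RX,RY,[0,0,-1]]
ROD=np.array([.521,.2798,0]); BOWL=np.array([.5083,-.2325,0]); GZ=.203
def up(p,z): return np.array([p[0],p[1],z])
E
python3 - <<'E'
from h import *
from plant import env
print([env.ik(p,R) is not None for p in(up(ROD,.33),up(ROD-.09*RX,.33),up(BOWL,.33),up(BOWL,.2))], env.ik(up(BOWL,.33),R))
p=env.state()["tcp_pos"]; env.movel(up(p,.38),feed=.25)
env.goto(up(ROD,.33),R); env.movel(up(ROD,GZ),feed=.12)
s=env.state();print(s["t"],s["tcp_pos"],s["contact_force"],s["qpos"])
env.set_gripper(.0,100); env.wait(.3)
s=env.state();print(s["t"],s["tcp_pos"],s["contact_force"],s["moment"],s["gripper_width"],s["grasp_force"])
import cv2
fs=[env.grab_frame(n) for n in("scene","top")]
for n,f in zip(("scene","top"),fs): pickle.dump(f,open(n+"1.pkl","wb"))
A=cv2.resize(fs[0]["frame"][190:340,355:505],(400,400));B=cv2.resize(fs[1]["frame"][170:290,110:230],(400,400))
cv2.imwrite("pics/g1.png",np.hstack([A,B])[:,:,::-1])
E
```

```text
[True, True, True, True] [-12.11601878  24.03916234  43.10822146  97.41390122 -17.79616779
  65.6218     122.75724816]
3.5167 [0.52130642 0.27997384 0.20366393] [-0.29471247 -0.16882721 -0.35093456] [-35.75361228  29.73975971   2.52258496  99.6077472   -1.61651743
  50.62753955  54.25727817]
4.45 [0.52108963 0.27996665 0.20329609] [-1.04664799  0.96480019  5.62464216] [-0.0492265   0.30754233  0.0417482 ] 0.018118726660484 97.38192200660706
```

View pics/g1.png

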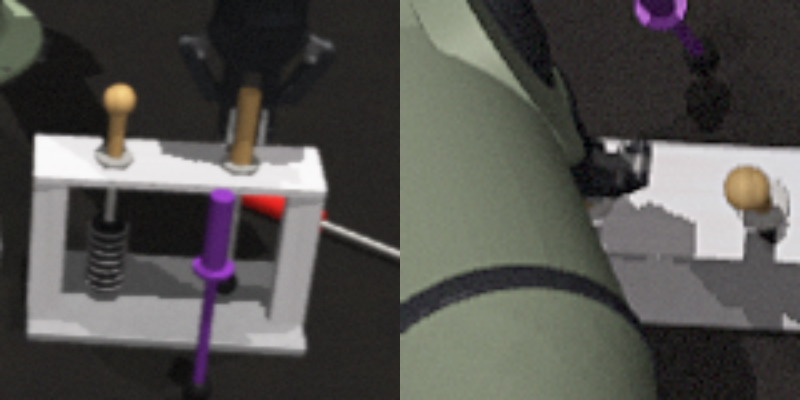

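The rod is held in the jaws (width 18 mm, 97 N) at scene crop (245,130), and the brush is untouched. Next I lift it, draw it out and carry it over the bowl.

```bash
python3 - <<'E'
from h import *
from plant import env
import cv2
def rep(n): s=env.state();print(n,round(s["t"],2),s["tcp_pos"].round(4),s["contact_force"].round(2),s["moment"].round(2),round(s["gripper_width"],4),round(s["grasp_force"],1))
env.movel(up(ROD,GZ+.014),feed=.05);rep("lift")
env.movel(up(ROD-.09*RX,GZ+.014),feed=.1);rep("out")
env.movel(up(ROD-.09*RX,.33),feed=.2)
env.movel(up(BOWL,.33),feed=.25);env.wait(.2);rep("over")
print(env.state()["qpos"].round(1))
fs=[env.grab_frame(n) for n in("scene","top")]
for n,f in zip(("scene","top"),fs): pickle.dump(f,open(n+"2.pkl","wb"))
A=cv2.resize(fs[0]["frame"][150:310,150:310],(400,400));B=cv2.resize(fs[1]["frame"][180:300,340:460],(400,400))
cv2.imwrite("pics/g2.png",np.hstack([A,B])[:,:,::-1])
E
```

```text
lift 4.98 [0.521  0.2798 0.2172] [ 0.27  0.57 -1.5 ] [ 0.01 -0.01 -0.01] 0.0177 97.5
out 6.03 [0.4317 0.2847 0.217 ] [ 0.11 -0.45 -1.41] [-0.03 -0.03 -0.  ] 0.018 97.5
over 9.19 [ 0.5084 -0.2321  0.3301] [-0.19 -0.61 -1.11] [-0.01  0.07 -0.03] 0.0179 97.6
[  3.6  20.1  20.   96.7  -7.5  64.5 112.5]
```

View pics/g2.png

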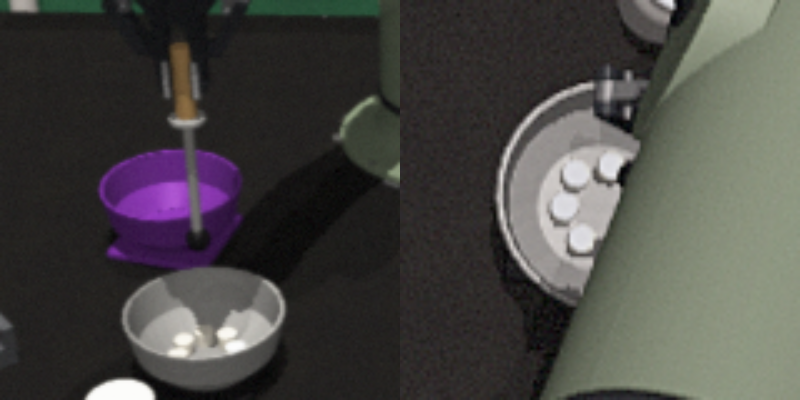

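The rod is in hand above the bowl, with its collar at scene crop (187,120) and its foot bottom at about (198,250). It may lean a little, so I'll compare against the projection.

```bash
python3 - <<'E'
from h import *
S=load("scene2");T=load("top2")
B=np.array([.5084,-.2321,0]); z0=.330-.183
for h in(0,.012,.1425,.205):
    q=proj(S,B+[0,0,z0+h])[0]; print(h,((q-[150,150])*2.5).round(1),end=" ")
q=proj(T,B+[0,0,z0+.012])[0]; print("top foot",((q-[340,180])*400/120).round(1))
g=((S["frame"][150:310,150:310].astype(int)).sum(2))
# foot blob
import cv2
w=S["frame"][225:260,215:245].sum(2); yy,xx=np.where(w<90); print("dark",xx.mean()+215,yy.mean()+225,len(xx),xx.min()+215,xx.max()+215,yy.min()+225,yy.max()+225)
E
```

```text
0 [196.9 249. ] 0.012 [196.  238.5] 0.1425 [185.1 117.9] 0.205 [179.5  55.8] top foot [234.6 175.4]
dark 235.4468085106383 249.2695035460993 141 215 244 242 258
```

The rod is vertical and within about 1 mm of the prediction. Next I descend in the free centre and stir with force monitoring.

```bash
python3 - <<'E'
from h import *
from plant import env
import cv2
def F(): return env.state()["contact_force"]
env.movel(up(BOWL,.225),feed=.15); env.wait(.1); f0=F(); print("f0",f0.round(2),env.state()["t"])
env.movel(up(BOWL,.203),feed=.04); print("down",(F()-f0).round(2),env.state()["tcp_pos"])
N=16; mx=0; ok=True
for i in range(1,4*N+5):
    r=min(.027,.010+.017*i/(1.5*N)); t=2*np.pi*i/N
    env.movel(BOWL+[r*np.cos(t),r*np.sin(t),.203],feed=.07)
    d=F()-f0; m=np.linalg.norm(d); mx=max(mx,m)
    if i%4==0: s=env.state();print(i,round(s["t"],1),d.round(1),(s["tcp_pos"]-BOWL).round(4))
    if m>18: print("force",i,d.round(1)); ok=False; break
print("max",mx,ok)
if ok: env.movel(up(BOWL,.203),feed=.06)
env.movel(up(env.state()["tcp_pos"],.33),feed=.12)
env.wait(.2); s=env.state(); print(s["t"],s["tcp_pos"],s["gripper_width"],s["moment"].round(2))
fs=[env.grab_frame(n) for n in("scene","top")]
for n,f in zip(("scene","top"),fs): pickle.dump(f,open(n+"3.pkl","wb"))
A=cv2.resize(fs[0]["frame"][150:310,150:310],(400,400));B=cv2.resize(fs[1]["frame"][180:300,340:460],(400,400))
cv2.imwrite("pics/g3.png",np.hstack([A,B])[:,:,::-1])
E
```

```text
f0 [ 0.64  0.44 -1.2 ] 10.2417
down [-0.74  0.17 -0.36] [ 0.50832259 -0.23257944  0.20300938]
4 12.0 [-0.7 -0.3 -0.9] [-0.0003  0.0128  0.2031]
8 13.0 [-1.1  0.6 -0.1] [-0.0158 -0.0004  0.203 ]
12 14.0 [-0.5  0.9  0.4] [ 2.000e-04 -1.840e-02  2.029e-01]
16 15.0 [-2.5  0.3  1. ] [0.0212 0.0003 0.203 ]
20 16.1 [ 1.  -4.5  2.1] [0.0007 0.0236 0.2036]
24 17.3 [-0.3 -0.9  1.3] [-0.0271 -0.0005  0.203 ]
28 18.5 [-2.8  4.9  3.6] [-0.0005 -0.0261  0.2025]
32 19.7 [-3.5 -0.6  1.3] [ 2.680e-02 -2.000e-04  2.029e-01]
36 20.9 [ 0.5 -5.8  4.5] [0.0007 0.0267 0.2034]
40 22.1 [ 3.2 -0.4  2.9] [-2.68e-02 -2.00e-04  2.03e-01]
44 23.3 [-2.8  4.1  2.6] [-0.0008 -0.0265  0.2025]
48 24.5 [-3.9  0.2  2.5] [2.70e-02 1.00e-04 2.03e-01]
52 25.7 [ -2.2 -11.2   8. ] [0.0004 0.025  0.204 ]
56 26.9 [3.2 0.1 3.4] [-2.67e-02  2.00e-04  2.03e-01]
60 28.1 [1.9 4.6 3.5] [ 0.     -0.0257  0.2025]
64 29.3 [-4.1 -1.3  2.7] [0.0269 0.     0.2031]
68 30.5 [ 2.9 -8.9  5.9] [0.0015 0.025  0.2043]
max 13.899706111473805 True
32.525 [ 0.50807034 -0.23230082  0.32954234] 0.017860140160625874 [-0.02 -0.04  0.01]
```

View pics/g3.png

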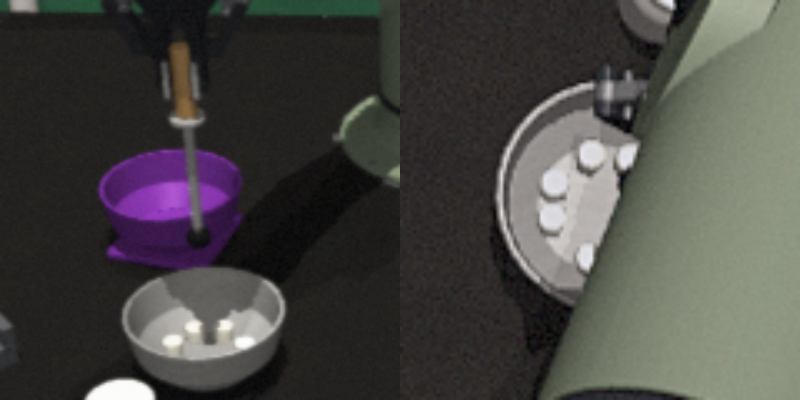

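The rod is still upright with its foot at scene crop (198,237), and the beads stayed in and shifted. I'll move to the rack side, then check the whole bowl from above.

```bash
python3 - <<'E'
from h import *
from plant import env
import cv2
env.movel(up(ROD-.09*RX,.33),feed=.25); env.wait(.2)
fs=[env.grab_frame(n) for n in("scene","top")]
for n,f in zip(("scene","top"),fs): pickle.dump(f,open(n+"4.pkl","wb"))
A=cv2.resize(fs[1]["frame"][195:285,360:450],(396,396),interpolation=cv2.INTER_CUBIC);B=cv2.resize(fs[0]["frame"][160:320,345:505],(396,396))
cv2.imwrite("pics/g4.png",np.hstack([A,B])[:,:,::-1])
s=env.state();print(s["t"],s["tcp_pos"])
for h in(0,.012,.1425,.205):
    q=proj(fs[0],s["tcp_pos"]+[0,0,h-.183])[0]; print(h,((q-[345,160])*396/160).round(1))
E
```

```text
35.1667 [0.43121603 0.2846399  0.33005474]
0 [236.3 189.4]
0.012 [237.6 179.2]
0.1425 [252.7  61.9]
0.205 [260.5   1.6]
```

View pics/g4.png

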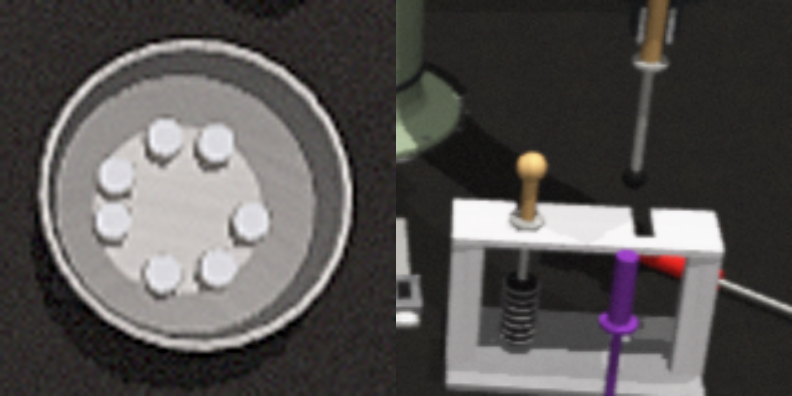

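All seven beads lie in the bowl. Each is at least 20 px (about 10 mm) from any starting place, so they were all shifted. The rod hangs straight with its foot at right crop (238,180), where the projection gives (238,179). The slot is free, so I'll hang it back.

```bash
python3 - <<'E'
from h import *
from plant import env
import cv2
def rep(n): s=env.state();print(n,round(s["t"],2),s["tcp_pos"].round(4),s["contact_force"].round(2),s["moment"].round(2))
env.movel(up(ROD-.09*RX,GZ+.014),feed=.15);rep("pre")
for d in(.05,.02,0.):
    env.movel(up(ROD-d*RX,GZ+.014),feed=.06);rep(d)
for z in np.arange(.006,-.0025,-.001):
    env.movel(up(ROD,GZ+z),feed=.04); f=env.state()["contact_force"][2]
    if f>3: break
rep("low")
env.set_gripper(.05); env.wait(.2); rep("open"); 
env.set_gripper(.085); env.movel(up(ROD,.33),feed=.1); env.movel(up(ROD-.08*RX,.42),feed=.25); env.wait(.5);rep("away")
fs=[env.grab_frame(n) for n in("scene","top")]
for n,f in zip(("scene","top"),fs): pickle.dump(f,open(n+"5.pkl","wb"))
A=cv2.resize(fs[0]["frame"][210:350,355:495],(400,400),interpolation=cv2.INTER_CUBIC);B=cv2.resize(fs[1]["frame"][170:290,110:230],(400,400))
cv2.imwrite("pics/g5.png",np.hstack([A,B])[:,:,::-1])
for h in(.1425,.215):
    q=proj(fs[0],ROD+[0,0,.02+h])[0]; print(h,((q-[355,210])*400/140).round(1))
E
```

```text
pre 36.07 [0.4315 0.285  0.2177] [ 0.12  0.66 -0.66] [-0.    0.05 -0.04]
0.05 36.88 [0.4708 0.2826 0.2169] [-0.92 -0.14 -1.8 ] [ 0.03 -0.02 -0.02]
0.02 37.53 [0.5009 0.2808 0.2168] [-0.14  0.52 -0.71] [ 0.01 -0.02  0.  ]
0.0 38.02 [0.5211 0.2797 0.2168] [-0.26 -0.44 -2.54] [-0.    0.03  0.04]
low 40.12 [0.5211 0.2799 0.2026] [-2.01 -0.85  8.25] [-0.35  0.63 -0.01]
open 40.73 [0.521  0.2798 0.202 ] [ 0.01 -0.52  0.09] [-0.   -0.04 -0.02]
away 43.73 [0.4412 0.2842 0.4198] [-0.15 -0.4  -0.  ] [ 0.04  0.02 -0.03]
0.1425 [255.6 116.9]
0.215 [265.9  40.7]
```

View pics/g5.png

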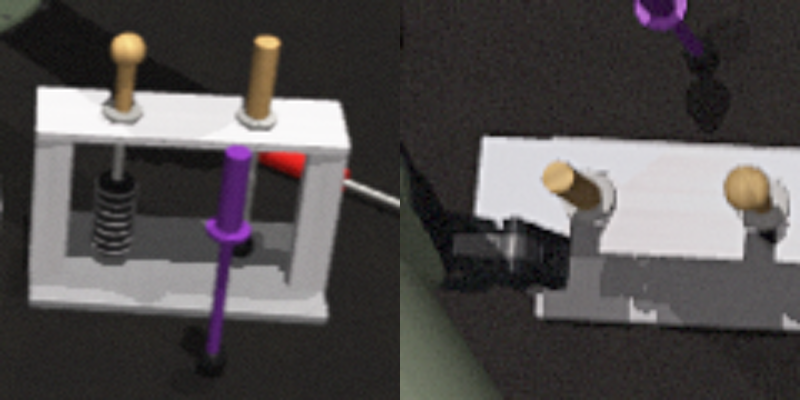

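The rod hangs in its slot with its collar flat at scene crop (257,117) and its top at (266,42), both as predicted. The gripper is clear and the brush is undisturbed, so I'm handing in.

```bash
python3 -c "
from plant import env
print(env.close_job())"
```

```text
the job is handed in; nothing more can be done
None
```

I stirred the beads a little over four turns with all seven still in the bowl, hung the rod back in its slot with the brush undisturbed, and handed the job in; the judge returned no verdict.

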